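# Throw the drilling jig's toggle clamp with the extension bar

## Robot

A 6-joint arm with a two-finger parallel gripper is mounted at the origin on a cart in front of the work surface, level with it; the furniture and walls round the work are solid. World frame = base frame: x ahead of the robot, y to its left, z up, the work surface at z = 0. Lengths are in m, angles in degrees, forces in N, time in s.
With the tool pointing down it reaches from about 0.25 to 0.725 m from the base axis. Payload 9.7 kg.
Tool frame: the origin (TCP) lies at the very end of the fingers, on their centre line; the grasp point (between the pads) lies tcp_to_grasp behind it (tcp_to_grasp is the distance from the TCP to the grasp point, in m); z points along the fingers, y is the direction in which the jaws open and shut (so a half turn about z gives the same grasp; the last joint's range is limited). The gripper opens to 85 mm and grips with 20 to 120 N. Pads are 22 mm wide; open, the fingers measure 114 mm over their backs; the gripper's body (76 mm by 85 mm) begins 54 mm behind the grasp point. The pads swing forward as they close: fully open they stand 13 mm farther back than shut.
Start: joints at [-69.041, 4.979, 10.078, 95.1, 0, 90], TCP at [0.197, -0.514, 0.231] pointing down, gripper open.
Joint ranges: [-179.16, 179.16], [-48.56, 103.87], [-65.8, 70.77], [-126.05, 130.52], [-82.76, 87.17], [-180, 180]. Speed limits (degrees/s): [127.2, 127.2, 147.25, 180, 180, 180].

## Interface

Orientations are given as [roll, pitch, yaw] about the fixed x, y, z axes, in that order (R = Rz(yaw) Ry(pitch) Rx(roll)).
In Python, from workcell import * gives the robot as it stands. The module is installed in compiled form; this text tells all that it offers.
- The arm moves only by the shell command python3 -m pendant 'ROWS' [FORCE]. ROWS is JSON, a list of rows, each a list of 3 entries, a list of its own where there are three numbers: the opening in per cent of the stroke, from 0 (shut) to 100 (fully open), then the shift along the world's x, y, z in mm, then the turn, a rotation vector about the world's x, y, z in degrees. A call has 1 to 20 rows; each row is the pose to reach, as a shift and turn from the pose measured when the call began; what a row does not reach only later rows make up. A row lasts 1/8 s, in which the tool goes at most 62.5 mm and 10.7 degrees, less where a joint would pass 70% of its speed; a pose out of reach is approached as far as the arm can. A call with a gripper value outside its range is refused whole. The fingers move at their own pace and stop on an object; FORCE is the grip in N (left out, the last holds). Time passes only in rows, so rows that repeat a pose let the fingers close. It gives the time, the measured TCP pose, the force and the opening at its end, in the units of the state.
- get_obs(): the state, without advancing time (a new reading comes with each control period).
- camera(name): name is "scene" or "side" or "wrist"; returns a dict with "img" (400x640x3 uint8, red, green, blue), "fx", "fy", "cx", "cy" (pixels), "cam_to_world" (4x4, takes a point from camera to world coordinates); the wrist camera has in their place "T_tool_cam" (4x4, takes a point from camera to tool coordinates, whose origin is the TCP and whose axes are the flange's). Camera axes: x right, y down, z forward; pixel columns grow to the right and rows downward; lengths in m; the calibration is good to about 2 mm. A picture is of the moment at which its call begins: read the wrist's pose just before it. There is no depth.
- job_done(): hands the job in, once; it reports no verdict.
Trained networks look in a picture, given as the dict that the camera call returned (one of the last four; its "shot" number tells which), for a name from the list of things; names that differ only in an ending like _2 or _b are one class to them, and where a whole thing is asked for, a point or a joint stands for the part that bears it (a point fixed in the world has none). Each returns a list of dicts, best first, with "confidence" (0 to 1); they miss things now and then, are a little off and sometimes report something else, mostly with a low value. They report only what shows in the picture. A call takes as long as a camera call.
- regions_of(picture, label): "region" (400x640 bool, what is visible of it).
- pinpoint(picture, label): "position" ([x, y, z] in m, in world coordinates, good to about 4 mm: a listed point, or the origin of a listed thing).
The state is a dict: "time": time; "q": joint angles; "qd": joint speeds; "joint_efforts": joint torques, N m; "ee_pos": TCP position; "tcp_rot": TCP orientation; "wrist_force": force on the tool from outside, world axes, zero at the start; "torque": the same for the moment, N m; "opening": finger opening in m.
Only numpy, scipy, OpenCV 4.12 (cv2) and the standard library are available. Lean on these libraries where they do the work, as an engineer would, in place of code of your own. Each camera call takes 0.05 s, during which the arm holds its last target. There are 200 camera calls.

## Task

Lock the wooden blank in the drilling jig: take the square extension bar from its rest, slip it gently over the toggle clamp's open stub handle until you feel it bottom, and with the bar swing the handle past its dead point until it sits home on its stop and the blank is held tight against the fence. Then pull the bar off and lay it back in the two notches of its rest. Work by feel and do not force the clamp; keep the gripper itself off the clamp and the blank, and leave the jar, the bit bottle and the tile where they are.

Things in the scene. Friction and masses are not known exactly. Their poses are not given: they have to be found in the camera images.
- jig: Plywood drilling jig screwed to the bench, with a steel side-push toggle clamp and an aluminium fence. Origin on the bench below the handle's pivot; z up. Plywood x -53..53, y -205..65 mm, 12 mm thick. The fence's face is the plane y = -160 mm, its top 46 mm up; the plunger moves along -y at x = 0. The clamp below the handle is at most 40 mm high.
- clamp_pivot (a point): Centre of the vertical pivot of the clamp's handle, on the handle's centre line, 52 mm above the bench. Axes as the jig's.
- handle_tip (a point): Free end of the stub handle: a round steel rod of 13 mm diameter with a rounded end, level, 86.5 mm from the pivot to this point; its bare part is the outer 56 mm (the inner part is a thicker hub). x axis: from this tip toward the pivot, along the rod; z up.
- clamp_handle (a joint): Handle angle, rad, growing counter-clockwise from above: 0 open, 1.25 dead point, 1.40 closed on its hard stop. In the jig frame the rod points along (-0.765, 0.644) at 0, (-0.765, -0.644) at 1.40. It starts within 0.03 of open. A spring resists: 0 N m at 0, about 1.0 at 0.65, none at 1.25; beyond, it snaps shut and holds with about 0.4. Let go before the dead point, it springs back.
- bar: Extension bar: square steel tube 22 x 22 x 260 mm, about 0.3 kg, black sleeve 75 mm long, orange cap at the closed end. Origin at the underside below the sleeve's middle; x along the bar toward its open socket end, z up; it spans x -110..150 mm. The socket, open at x = 150 mm, is a square hole 16 x 16 mm; a fixed plug ends it 34 to 54 mm deep (unknown).
- bar_grip (a point): Middle of the rubber sleeve, on the bar's centre line (11 mm above its underside), near the centre of mass: the place to hold it. Axes as the bar's.
- bar_mouth (a point): Centre of the open mouth of the bar's socket, on the centre line. Axes as the bar's (x points out of the mouth).
- bar_rest: Fixed wooden rest for the bar: base 150 x 80 x 12 mm, two notched saddles 14 mm thick, 55 mm either side of the middle along x. Notches 38 mm wide, floors 34 mm above the bench, lips to 50 mm. Origin on the bench below the middle; x along the bar lying in it. At the start the bar lies in both notches, sleeve's middle over the rest's middle.
- blank: Loose wooden blank 50 x 50 x 30 mm with a black cross on top, lying on the jig's plywood (12 mm above the bench) between plunger and fence, a few mm short of the fence. Origin at the centre of its underside. The plunger pushes it home.
- yellow_jar: Bystander: glass jar with a yellow lid, 55 mm diameter, 85 mm high; origin at the centre of its underside.
- bit_bottle: Bystander: clear bottle standing on its blue cap, 45 mm wide, 64 mm high; origin at the centre of its underside.
- tile: Bystander: flat blue tile piece 50 x 66 x 9 mm lying on the bench; origin at the centre of its underside.

How it is judged:
By the outcome, as a careful person would: the job done as asked, in the order asked, and still so for the second after the job is handed in, with the robot touching nothing.
It also fails if it takes over 70 s, if anything falls off the work surface, if the arm or the gripper's body presses on something with over 40 N, if the wrist force passes 120 N, or if a joint passes its speed limit or range.

## Working session

There is one attempt and no reset: what is moved stays moved. The work goes in short steps, Python scripts to look and compute and a shell command to move; the robot and the scene stay as the last step left them, time stands still between calls to the robot, and variables do not carry over. Pictures are saved under pics/ and viewed, about 8 in all and at most 12, crops included, and the job is handed in when it is done.

```bash
mkdir -p pics; cat > h.py <<'E'
from workcell import *
import numpy as np, cv2
def save(p,n): cv2.imwrite('pics/'+n,p['img'][:,:,::-1])
def proj(p,P):
    T=np.linalg.inv(p['cam_to_world']); c=T[:3,:3]@np.array(P)+T[:3,3]
    return np.array([p['fx']*c[0]/c[2]+p['cx'],p['fy']*c[1]/c[2]+p['cy']])
def ray(p,uv,z):
    T=p['cam_to_world']; d=T[:3,:3]@np.array([(uv[0]-p['cx'])/p['fx'],(uv[1]-p['cy'])/p['fy'],1]); o=T[:3,3]
    return o+d*(z-o[2])/d[2]
def wcam():
    from scipy.spatial.transform import Rotation as R
    o=get_obs(); p=camera('wrist'); T=np.eye(4); T[:3,:3]=R.from_euler('xyz',o['tcp_rot'],degrees=True).as_matrix(); T[:3,3]=o['ee_pos']
    p['cam_to_world']=T@p['T_tool_cam']; return p
E
python3 - <<'E'
from h import *
o=get_obs(); print({k:np.round(v,3).tolist() for k,v in o.items()})
print(tcp_to_grasp)
for c in ['scene','side']:
    p=camera(c); save(p,c+'0.png')
    for l in ['jig','clamp_pivot','handle_tip','bar','bar_grip','bar_mouth','bar_rest','blank','yellow_jar','bit_bottle','tile']:
        print(c,l,[(np.round(d['position'],4).tolist(),round(d['confidence'],2)) for d in pinpoint(p,l)[:2]])
E
```

```text
{'time': 0.0, 'q': [-69.043, 5.012, 10.034, 95.099, 0.001, 90.002], 'qd': [-0.067, -0.034, 0.012, -0.065, -0.092, 0.002], 'joint_efforts': [0.004, -52.039, 46.481, 0.016, 0.0, 0.0], 'ee_pos': [0.197, -0.513, 0.231], 'tcp_rot': [-179.923, -0.001, 20.956], 'wrist_force': [-0.078, -0.555, -0.213], 'torque': [0.017, -0.021, -0.003], 'opening': 0.085}
0.0187
scene jig [([0.6497, 0.0805, -0.0009], 0.73)]
scene clamp_pivot [([0.6527, 0.0776, 0.0504], 0.83)]
scene handle_tip [([0.5788, 0.1198, 0.0506], 0.57), ([0.6454, 0.2115, -0.0008], 0.55)]
scene bar [([0.4956, 0.3631, 0.0408], 0.58)]
scene bar_grip [([0.4965, 0.3641, 0.0449], 0.77)]
scene bar_mouth [([0.6432, 0.377, 0.0461], 0.71)]
scene bar_rest [([0.4986, 0.362, 0.0023], 0.59)]
scene blank [([0.675, -0.0444, 0.0117], 0.57), ([0.645, 0.3753, 0.0415], 0.19)]
scene yellow_jar [([0.6872, 0.2833, -0.0058], 0.94)]
scene bit_bottle [([0.6485, 0.2111, -0.0025], 0.5), ([0.6543, 0.0805, 0.0533], 0.46)]
scene tile [([0.4556, 0.0386, -0.0067], 0.79)]
side jig [([0.6503, 0.0789, -0.0002], 0.79)]
side clamp_pivot [([0.6516, 0.0787, 0.0494], 0.57)]
side handle_tip [([0.5754, 0.1241, 0.0521], 0.82)]
side bar [([0.4971, 0.3666, 0.0337], 0.72)]
side bar_grip [([0.4912, 0.3641, 0.0429], 0.93)]
side bar_mouth [([0.6486, 0.3844, 0.0427], 0.68)]
side bar_rest [([0.4979, 0.3626, -0.0013], 0.68)]
side blank [([0.6714, -0.0455, 0.0152], 0.79)]
side yellow_jar [([0.646, 0.383, 0.0461], 0.73), ([0.6875, 0.2791, 0.0005], 0.57)]
side bit_bottle [([0.6498, 0.208, -0.0021], 0.9)]
side tile [([0.4533, 0.0359, -0.002], 0.81)]
```

View pics/scene0.png

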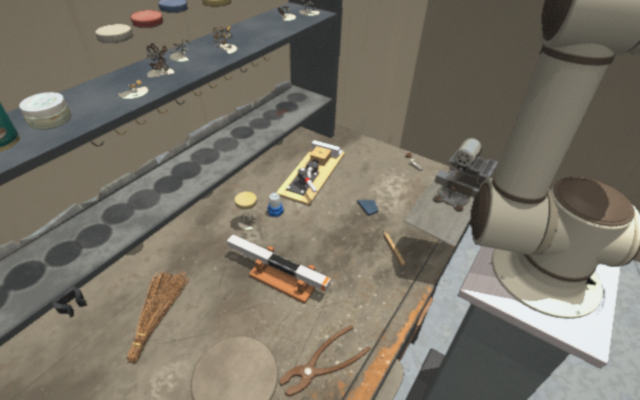

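View pics/side0.png

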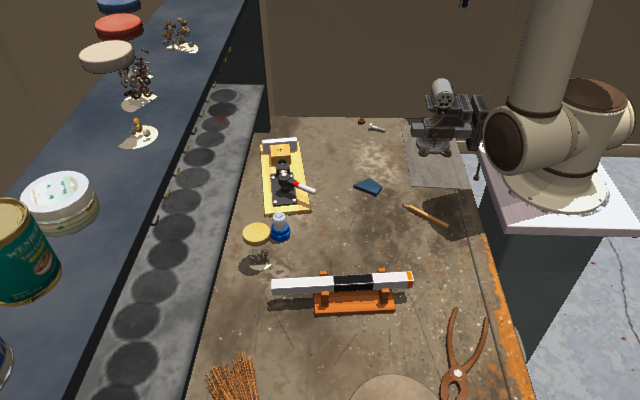

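The scene view shows the bar at (280,265), its orange cap on the robot side, and the jig at (312,172). The handle points toward the bench front, which agrees with the pinpoint results. I'll move over the handle for a close look.

```bash
python3 -m pendant '[[100,[20,50,20],[0,0,0]],[100,[60,150,40],[0,0,0]],[100,[270,590,60],[0,0,-15]],[100,[270,590,60],[0,0,-15]],[100,[270,590,60],[0,0,-15]],[100,[270,590,60],[0,0,-15]],[100,[270,590,60],[0,0,-15]],[100,[270,590,60],[0,0,-15]],[100,[270,590,60],[0,0,-15]],[100,[270,590,60],[0,0,-15]],[100,[270,590,60],[0,0,-15]],[100,[270,590,60],[0,0,-15]],[100,[270,590,60],[0,0,-15]],[100,[270,590,60],[0,0,-15]]]'
python3 - <<'E'
from h import *
for k in range(1):
    p=wcam(); save(p,'w1.png'); print(p['cam_to_world'].round(3).tolist())
    for l in ['jig','clamp_pivot','handle_tip','bar','bar_grip','bar_mouth','bar_rest','blank','yellow_jar','bit_bottle','tile']:
        print(l,[(np.round(d['position'],4).tolist(),round(d['confidence'],2),proj(p,d['position']).round().tolist()) for d in pinpoint(p,l)[:1]])
p=camera('scene')
for uv in [(470,205),(440,180),(490,185)]: print(uv,ray(p,uv,0.0).round(3))
E
```

```text
time: 2.95
ee_pos: [0.4682, 0.0605, 0.2916]
tcp_rot: [-179.4, -0.0, 7.0]
wrist_force: [0.3, 0.0, -0.2]
opening: 0.0853
[[0.122, -0.937, -0.327, 0.553], [-0.992, -0.119, -0.029, 0.069], [-0.012, 0.328, -0.945, 0.435], [0.0, 0.0, 0.0, 1.0]]
jig []
clamp_pivot []
handle_tip [([0.5778, 0.1217, 0.0492], 0.97, [287.0, 55.0])]
bar [([0.4997, 0.3663, 0.0306], 0.7, [86.0, 99.0])]
bar_grip [([0.4985, 0.3626, 0.0463], 0.71, [79.0, 101.0])]
bar_mouth []
bar_rest [([0.4974, 0.3668, 0.0015], 0.56, [102.0, 100.0])]
blank []
yellow_jar []
bit_bottle []
tile [([0.4549, 0.0382, -0.0031], 0.78, [344.0, 161.0])]
(470, 205) [ 0.22  -0.137  0.   ]
(440, 180) [ 0.33  -0.194  0.   ]
(490, 185) [ 0.199 -0.26   0.   ]
```

View pics/w1.png

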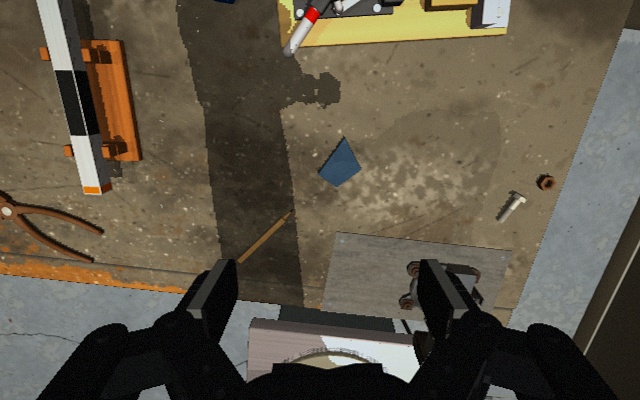

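The wrist view shows the handle tip at (288,52) and the bar at left, running from (60,0) to (95,190). The tile is at (340,162). The vise is well clear of the swing. Next, over the bar.

```bash
python3 -m pendant '[[100,[5,50,0],[0,0,0]],[100,[10,110,-10],[0,0,0]],[100,[15,170,-20],[0,0,0]],[100,[20,220,-30],[0,0,0]],[100,[25,270,-40],[0,0,0]],[100,[27,295,-50],[0,0,0]],[100,[27,303,-60],[0,0,0]],[100,[27,303,-60],[0,0,0]]]'
python3 - <<'E'
from h import *
p=wcam(); save(p,'w2.png')
for l in ['bar','bar_grip','bar_mouth','bar_rest']:
    print(l,[(np.round(d['position'],4).tolist(),round(d['confidence'],2),proj(p,d['position']).round().tolist()) for d in pinpoint(p,l)[:1]])
r=regions_of(p,'bar')[0]; m=r['region']; print(r['confidence'],m.sum())
v,u=np.nonzero(m); W=np.array([ray(p,(a,b),.056)[:2] for a,b in zip(u[::5],v[::5])])
c=np.median(W,0); e=np.linalg.svd(W-W.mean(0),full_matrices=False)[2][0]; e*=np.sign(e[0])
print(W.mean(0),np.degrees(np.arctan2(e[1],e[0])), (W-W.mean(0))@e@np.eye(1) if 0 else [((W-W.mean(0))@e).min(),((W-W.mean(0))@e).max()], np.percentile((W-W.mean(0))@np.array([-e[1],e[0]]),[1,99]))
# dark sleeve: centre
g=p['img'].max(2); s=m&(g<70); v,u=np.nonzero(s); print(s.sum(),ray(p,(np.median(u),np.median(v)),.056))
E
```

```text
time: 4.6
ee_pos: [0.5324, 0.1343, 0.2458]
tcp_rot: [-176.7, 0.2, 12.5]
wrist_force: [-1.0, -0.1, -0.4]
opening: 0.0854
bar [([0.5779, 0.1196, 0.0502], 0.58, [361.0, 129.0])]
bar_grip [([0.4985, 0.3658, 0.0472], 0.82, [130.0, 149.0])]
bar_mouth []
bar_rest [([0.4973, 0.3631, 0.0021], 0.93, [155.0, 143.0])]
0.78 7681
[0.53198468 0.36201692] 5.939867743482974 [np.float64(-0.1457856388637492), np.float64(0.11307461057044672)] [-0.01716729  0.01697575]
3696 [0.51990014 0.35608127 0.056     ]
```

View pics/w2.png

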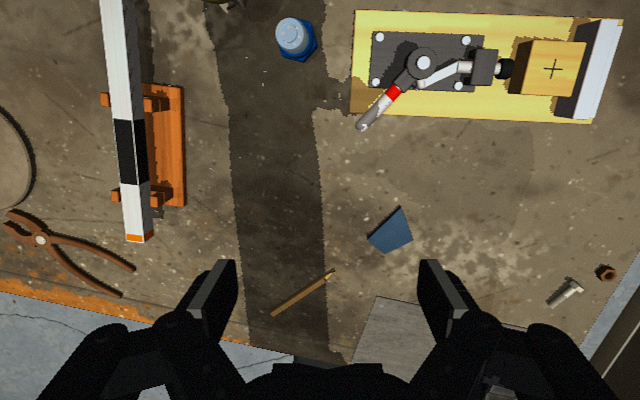

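```bash
python3 - <<'E'
from h import *
o=get_obs(); print({k:np.round(v,3).tolist() for k,v in o.items()})
p=camera('scene'); save(p,'s2.png')
p=wcam()
for l in ['handle_tip','clamp_pivot','blank','jig']:
    print(l,[(np.round(d['position'],4).tolist(),round(d['confidence'],2),proj(p,d['position']).round().tolist()) for d in pinpoint(p,l)[:1]])
E
python3 -m pendant '[[100,[0,0,0],[0,0,0]],[100,[0,0,0],[0,0,0]]]'
```

```text
{'time': 4.9, 'q': [12.462, 5.233, 12.039, 96.905, 3.276, 179.943], 'qd': [0.144, -0.051, 0.116, -0.052, -0.143, -0.025], 'joint_efforts': [0.009, -51.597, 46.014, 0.003, 0.184, 0.0], 'ee_pos': [0.532, 0.134, 0.247], 'tcp_rot': [-176.724, 0.096, 12.519], 'wrist_force': [-0.66, 0.959, -0.233], 'torque': [-0.078, 0.025, -0.041], 'opening': 0.086}
handle_tip [([0.577, 0.1216, 0.0531], 0.96, [359.0, 129.0])]
clamp_pivot [([0.653, 0.0809, 0.0532], 0.57, [420.0, 61.0])]
blank [([0.6751, -0.0451, 0.0064], 0.88, [529.0, 69.0])]
jig [([0.6463, 0.0784, -0.0018], 0.56, [410.0, 71.0])]
time: 5.45
ee_pos: [0.532, 0.1343, 0.2466]
tcp_rot: [-176.7, 0.1, 12.5]
wrist_force: [0.1, -0.5, 0.3]
opening: 0.0852
```

View pics/s2.png

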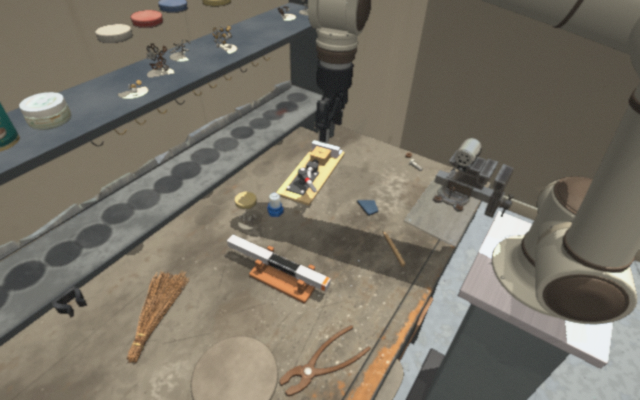

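The last joint is at its range limit (q6 = 180), so I need the other half-turn grasp, yaw near 186.

```bash
python3 -m pendant '[[100,[0,0,0],[0,0,10]],[100,[0,10,0],[0,0,20]],[100,[0,30,0],[0,0,30]],[100,[0,50,0],[0,0,40]],[100,[-5,70,0],[0,0,50]],[100,[-10,90,0],[0,0,60]],[100,[-15,110,0],[0,0,70]],[100,[-20,130,0],[0,0,80]],[100,[-25,150,0],[0,0,90]],[100,[-30,170,0],[0,0,100]],[100,[-32,190,0],[0,0,110]],[100,[-34,210,0],[0,0,120]],[100,[-35,220,0],[0,0,130]],[100,[-35,228,-5],[0,0,140]],[100,[-35,229,-10],[0,0,150]],[100,[-35,229,-15],[0,0,160]],[100,[-35,229,-20],[0,0,170]],[100,[-35,229,-20],[0,0,173]],[100,[-35,229,-20],[0,0,173]]]'
cat > bar.py <<'E'
from h import *
from scipy.spatial.transform import Rotation as R
o=get_obs(); print(np.round(o['q'],1), o['ee_pos'].round(4) if hasattr(o['ee_pos'],'round') else o['ee_pos'])
d=R.from_euler('xyz',[180,0,186],degrees=True)*R.from_euler('xyz',o['tcp_rot'],degrees=True).inv(); print('corr',d.as_rotvec(degrees=True).round(1))
p=wcam(); save(p,'w3.png')
for l in ['bar','bar_grip','bar_mouth','bar_rest']:
    print(l,[(np.round(d['position'],4).tolist(),round(d['confidence'],2),proj(p,d['position']).round().tolist()) for d in pinpoint(p,l)[:1]])
r=regions_of(p,'bar')[0]; m=r['region']; print(r['confidence'],m.sum())
cs=max(cv2.findContours(m.astype(np.uint8),0,2)[0],key=cv2.contourArea)[:,0]
W=np.array([ray(p,c,.056)[:2] for c in cs],np.float32); print(cv2.minAreaRect(W))
s=m&(p['img'].max(2)<70); v,u=np.nonzero(s); print(s.sum(),ray(p,(np.median(u),np.median(v)),.056))
E
python3 bar.py
```

```text
time: 7.82
ee_pos: [0.497, 0.3633, 0.2266]
tcp_rot: [-176.7, 0.1, -174.5]
wrist_force: [0.1, -0.2, -0.4]
opening: 0.0852
[37.5 16.  22.2 97.8 -2.8 32. ] [0.497  0.3633 0.2266]
corr [3.3 0.4 0.5]
bar [([0.5019, 0.3648, 0.0342], 0.56, [338.0, 172.0])]
bar_grip [([0.499, 0.3646, 0.0443], 0.58, [338.0, 172.0])]
bar_mouth [([0.6469, 0.3779, 0.0436], 0.82, [336.0, 290.0])]
bar_rest [([0.5791, 0.1196, 0.0496], 0.17, [117.0, 218.0])]
0.72 5358
((0.51515132188797, 0.36687377095222473), (0.2620760202407837, 0.02458440326154232), 5.953441619873047)
1416 [0.49609405 0.36474297 0.056     ]
```

View pics/w3.png

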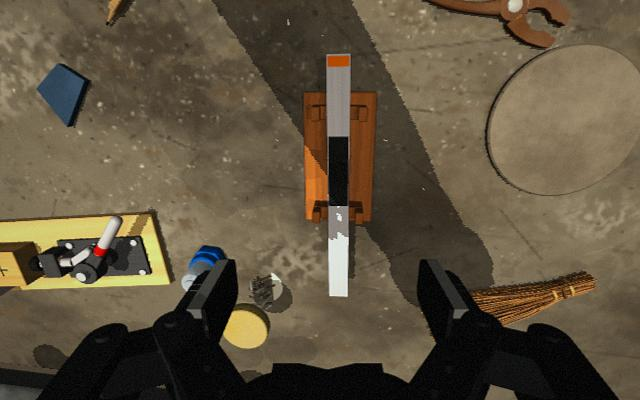

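The bar is centred at column 338. The region fit, the sleeve centroid and pinpoint all agree: grip near (0.496, 0.365), yaw 6.0°. Going down and gripping.

```bash
python3 -m pendant '[[100,[-1,1.5,-40],[3.3,0.4,0.5]],[100,[-1,1.5,-90],[3.3,0.4,0.5]],[100,[-1,1.5,-140],[3.3,0.4,0.5]],[100,[-1,1.5,-175],[3.3,0.4,0.5]],[100,[-1,1.5,-192],[3.3,0.4,0.5]],[100,[-1,1.5,-200],[3.3,0.4,0.5]],[100,[-1,1.5,-200],[3.3,0.4,0.5]],[60,[-1,1.5,-200],[3.3,0.4,0.5]],[40,[-1,1.5,-200],[3.3,0.4,0.5]],[25,[-1,1.5,-200],[3.3,0.4,0.5]],[15,[-1,1.5,-200],[3.3,0.4,0.5]],[15,[-1,1.5,-200],[3.3,0.4,0.5]],[15,[-1,1.5,-200],[3.3,0.4,0.5]]]' 60
```

```text
time: 9.75
ee_pos: [0.4963, 0.3649, 0.0272]
tcp_rot: [179.9, 0.1, -174.0]
wrist_force: [-0.7, -1.1, 5.6]
opening: 0.0213
```

```bash
python3 -m pendant '[[15,[0,0,10],[0,0,0]],[15,[0,0,30],[0,0,0]],[15,[0,0,60],[0,0,0]],[15,[0,0,90],[0,0,0]],[15,[-5,-5,100],[0,0,-4]],[15,[-14,-25,100],[0,0,-10]],[15,[-25,-50,100],[0,0,-16]],[15,[-38,-80,100],[0,0,-22]],[15,[-52,-110,100],[0,0,-28]],[15,[-62,-135,100],[0,0,-33]],[15,[-68,-150,95],[0,0,-36]],[15,[-70,-156,75],[0,0,-36]],[15,[-70,-156,50],[0,0,-36]],[15,[-70,-156,30],[0,0,-36]],[15,[-70,-156,15],[0,0,-36]],[15,[-70,-156,7],[0,0,-36]],[15,[-70,-156,7],[0,0,-36]]]'
cat > al.py <<'E'
import sys
from h import *
o=get_obs(); print(np.round(o['ee_pos'],4),o['tcp_rot'])
p=wcam(); n=sys.argv[1]
save(p,n+'.png')
for l in ['handle_tip','clamp_pivot','bar_mouth','bar_grip']:
    print(l,[(np.round(d['position'],4).tolist(),round(d['confidence'],2),proj(p,d['position']).round().tolist()) for d in pinpoint(p,l)[:1]])
t=proj(p,[.5776,.1214,.052]).astype(int); print(t)
x,y=max(0,min(440,t[0]-100)),max(0,min(250,t[1]-75)); print('crop',x,y)
c=cv2.resize(p['img'][y:y+150,x:x+200,::-1],None,fx=4,fy=4,interpolation=cv2.INTER_CUBIC); cv2.imwrite('pics/'+n+'c.png',c)
np.savez(n,img=p['img'],T=p['cam_to_world'],k=[p['fx'],p['fy'],p['cx'],p['cy']])
E
python3 al.py a1
```

```text
time: 11.88
ee_pos: [0.4262, 0.2089, 0.034]
tcp_rot: [180.0, 0.1, 150.0]
wrist_force: [0.3, -0.4, -3.3]
opening: 0.021
[0.4262 0.2089 0.034 ] [1.79960262e+02 6.55616211e-02 1.49985845e+02]
handle_tip []
clamp_pivot []
bar_mouth [([0.4936, 0.367, 0.0035], 0.63, [619.0, 201.0])]
bar_grip [([0.4311, 0.2101, 0.053], 0.98, [334.0, 288.0])]
[326 513]
crop 226 250
```

View pics/a1c.png

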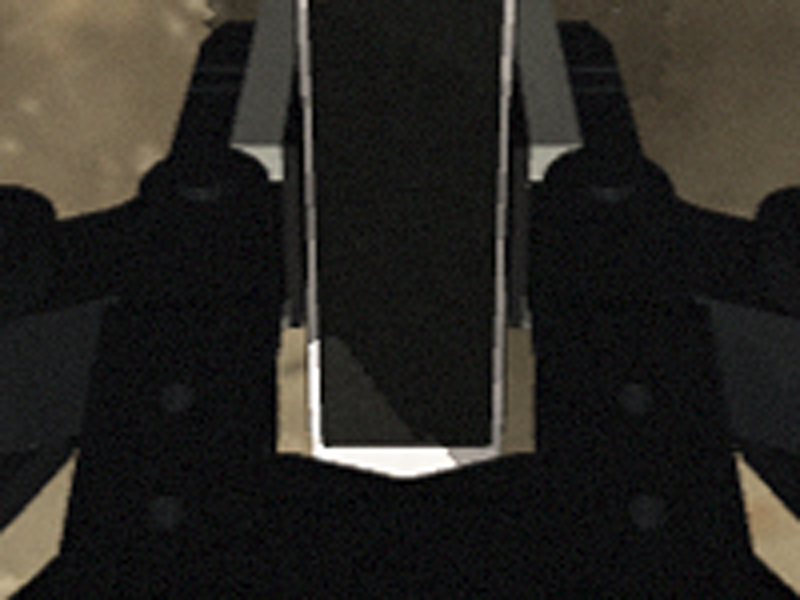

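The wrist crop only shows the sleeve held square between the pads. The gripper hides the mouth and handle, so I'll use the fixed cameras.

```bash
cat > fx.py <<'E'
import sys
from h import *
n=sys.argv[1]; out=[]
for c in ['scene','side']:
    p=camera(c)
    for l in ['handle_tip','clamp_pivot','bar_mouth','bar_grip']:
        print(c,l,[(np.round(d['position'],4).tolist(),round(d['confidence'],2),proj(p,d['position']).round(1).tolist()) for d in pinpoint(p,l)[:1]])
    t=proj(p,[.57,.125,.052]).astype(int); x,y=t[0]-35,t[1]-35; print('crop',x,y)
    out.append(cv2.resize(p['img'][y:y+70,x:x+70,::-1],(390,390),interpolation=cv2.INTER_CUBIC))
    # px scale: 1 mm lateral/axial/vertical
    b=proj(p,[.5776,.1214,.052]); print([ (proj(p,np.array([.5776,.1214,.052])+.01*np.array(d))-b).round(2).tolist() for d in ([.866,-.5,0],[.5,.866,0],[0,0,1])])
    for P in [(.5776,.1214,.052),(.6524,.0791,.052)]: print('pred',proj(p,P).round(1))
cv2.imwrite(f'pics/{n}.png',np.hstack(out))
E
python3 fx.py f1
```

```text
scene handle_tip [([0.579, 0.1216, 0.0514], 0.64, [313.7, 191.3])]
scene clamp_pivot [([0.6535, 0.0807, 0.0549], 0.68, [300.4, 172.6])]
scene bar_mouth [([0.5561, 0.1301, 0.0539], 0.73, [319.0, 195.6])]
scene bar_grip [([0.4294, 0.2091, 0.0544], 0.84, [344.3, 233.7])]
crop 280 158
[[-1.58, -2.21], [-3.35, 1.0], [0.07, -2.8]]
pred [314.2 191.3]
pred [301.  173.3]
side handle_tip [([0.5768, 0.1237, 0.0549], 0.73, [315.0, 191.4])]
side clamp_pivot [([0.6506, 0.0804, 0.0511], 0.68, [284.0, 179.5])]
side bar_mouth [([0.557, 0.1369, 0.0524], 0.56, [323.6, 196.4])]
side bar_grip [([0.4222, 0.2079, 0.0508], 0.88, [387.0, 221.2])]
crop 282 157
[[-3.74, -1.56], [-2.43, 2.53], [-0.06, -3.37]]
pred [314.7 191.7]
pred [283.2 178.8]
```

View pics/f1.png

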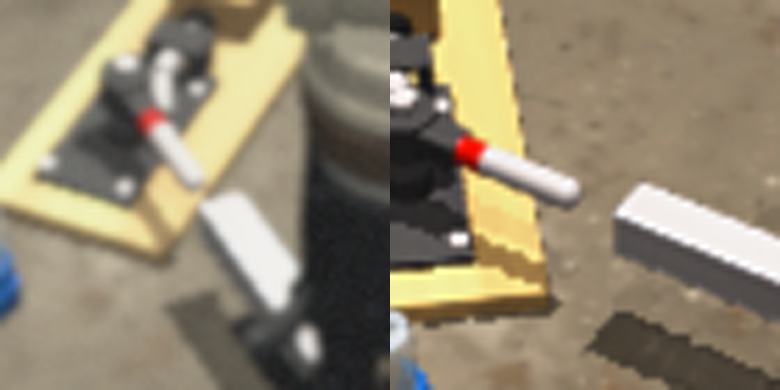

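The side crop shows the rod tip at (572,190) and the bar mouth at (625,210), roughly in line. I'll measure the lateral offset at sub-pixel level from edge profiles in both fixed cameras.

```bash
cat > ed.py <<'E'
from h import *
from scipy.ndimage import map_coordinates
o=get_obs(); yaw=np.radians(o['tcp_rot'][2]-180); tcp=np.array(o['ee_pos'])
ax=np.array([np.cos(yaw),np.sin(yaw),0]); lat=np.array([-ax[1],ax[0],0]); Z=np.array([0,0,1.])
tip=np.array([.5776,.1214,.052]); a2=np.array([np.cos(np.radians(-30)),np.sin(np.radians(-30)),0]); l2=np.array([-a2[1],a2[0],0])
g0=tcp+[0,0,.018]
def peaks(I,p,A,B):
    a,b=proj(p,A),proj(p,B); d=(b-a)/np.linalg.norm(b-a); n=np.array([-d[1],d[0]])
    t=np.linspace(0,1,60); s=np.arange(-3.5,3.51,.1)
    P=a+np.outer(t,b-a); prof=np.stack([map_coordinates(I,[(P+k*n)[:,1],(P+k*n)[:,0]],order=1).mean() for k in s])
    g=np.gradient(prof,.1); i=np.argsort(-abs(g)); 
    loc=[(round(s[k],1),round(g[k],0)) for k in range(1,len(s)-1) if abs(g[k])>=abs(g[k-1]) and abs(g[k])>abs(g[k+1])]
    return n,sorted(loc,key=lambda q:-abs(q[1]))[:3]
for c in ['scene','side']:
    p=camera(c); I=cv2.GaussianBlur(p['img'].astype(float).mean(2),(0,0),.6)
    cam=p['cam_to_world'][:3,3]
    v=cam-tip; v=v-(v@a2)*a2; v/=np.linalg.norm(v); w=np.cross(a2,v)
    for lo,hi in [(.006,.026),(.026,.046),(.006,.046)]:
        print(c,'rod',lo,[peaks(I,p,tip+a2*lo+k*.0065*w,tip+a2*hi+k*.0065*w) for k in (1,-1)])
    for lo,hi in [(.05,.09),(.10,.145),(.05,.145)]:
        print(c,'bar',lo,[peaks(I,p,g0+ax*lo+k*.011*lat+.011*Z,g0+ax*hi+k*.011*lat+.011*Z) for k in (1,-1)])
    for nm,l,q in(('rod',l2,tip),('bar',lat,g0+.14*ax)): print(nm,'px/mm lateral',((proj(p,q+l*.01)-proj(p,q))/10).round(3))
E
python3 ed.py | sed 's/np.float64//g;s/array//g'
```

```text
scene rod 0.006 [(([ 0.81007418, -0.5863274 ]), [((-2.3), (29.0)), ((0.9), (-8.0))]), (([ 0.81650912, -0.57733253]), [((2.4), (28.0)), ((0.1), (-9.0))])]
scene rod 0.026 [(([ 0.81007418, -0.5863274 ]), [((-3.0), (48.0)), ((1.0), (-33.0))]), (([ 0.81650912, -0.57733253]), [((1.7), (48.0)), ((-2.4), (9.0))])]
scene rod 0.006 [(([ 0.81007418, -0.5863274 ]), [((-2.6), (36.0)), ((1.0), (-20.0))]), (([ 0.81650912, -0.57733253]), [((2.1), (36.0)), ((-3.2), (10.0))])]
scene bar 0.05 [(([ 0.81596819, -0.57809681]), [((0.8), (33.0)), ((-2.7), (-2.0)), ((-2.5), (-2.0))]), (([ 0.80611091, -0.59176448]), [((-3.2), (-30.0)), ((0.3), (-9.0)), ((0.6), (-9.0))])]
scene bar 0.1 [(([ 0.81596819, -0.57809681]), [((0.6), (55.0)), ((-2.5), (-16.0))]), (([ 0.80611091, -0.59176448]), [((1.4), (-36.0))])]
scene bar 0.05 [(([ 0.81596819, -0.57809681]), [((0.7), (45.0)), ((-2.5), (-10.0))]), (([ 0.80611091, -0.59176448]), [((1.4), (-25.0)), ((-3.0), (-13.0))])]
rod px/mm lateral [-0.335  0.1  ]
bar px/mm lateral [-0.341  0.105]
side rod 0.006 [(([ 0.3825587 , -0.92393119]), [((-0.3), (-52.0))]), (([ 0.38769011
[... 230 characters left out ...]
92393119]), [((-0.2), (-35.0))]), (([ 0.38769011, -0.92178977]), [((1.9), (55.0)), ((-0.4), (-49.0)), ((-2.7), (-1.0))])]
side bar 0.05 [(([ 0.38553365, -0.92269378]), [((-0.2), (85.0)), ((2.3), (-3.0)), ((-3.1), (-1.0))]), (([ 0.37919736, -0.92531582]), [((0.0), (-73.0))])]
side bar 0.1 [(([ 0.38553365, -0.92269378]), [((-0.2), (83.0)), ((2.2), (-2.0)), ((-3.0), (-1.0))]), (([ 0.37919736, -0.92531582]), [((-0.1), (-57.0)), ((-2.8), (1.0)), ((3.2), (1.0))])]
side bar 0.05 [(([ 0.38553365, -0.92269378]), [((-0.2), (85.0)), ((2.2), (-2.0)), ((2.8), (-2.0))]), (([ 0.37919736, -0.92531582]), [((0.0), (-65.0)), ((-2.8), (0.0))])]
rod px/mm lateral [-0.243  0.253]
bar px/mm lateral [-0.239  0.26 ]
```

Side edges put the rod about 0.6 mm to the bar's +lateral side and the angles agree within about 1°. That is inside the 1.5 mm clearance. I'll shift slightly and advance.

```bash
python3 -m pendant '[[15,[4.5,-2.2,0],[0,0,0]],[15,[8.9,-4.7,0],[0,0,0]],[15,[13.2,-7.2,0],[0,0,0]],[15,[17.5,-9.7,0],[0,0,0]],[15,[19.2,-10.7,0],[0,0,0]],[15,[20.9,-11.7,0],[0,0,0]],[15,[22.6,-12.7,0],[0,0,0]],[15,[24.4,-13.7,0],[0,0,0]]]'
python3 -m pendant '[[15,[1.7,-1,0],[0,0,0]],[15,[3.4,-2,0],[0,0,0]],[15,[5.2,-3,0],[0,0,0]],[15,[5.2,-3,0],[0,0,0]]]'
```

```text
time: 13.72
ee_pos: [0.4508, 0.1952, 0.0341]
tcp_rot: [179.9, 0.1, 150.0]
wrist_force: [-0.5, -0.1, -3.5]
opening: 0.021
time: 14.22
ee_pos: [0.4561, 0.1921, 0.0341]
tcp_rot: [179.9, 0.1, 150.0]
wrist_force: [-0.3, 1.3, -3.0]
opening: 0.0211
```

No contact force about 9 mm past the tip, so the rod is inside. Continuing.

```bash
python3 -m pendant '[[15,[1.7,-1,0],[0,0,0]],[15,[3.4,-2,0],[0,0,0]],[15,[5.2,-3,0],[0,0,0]],[15,[6.9,-4,0],[0,0,0]],[15,[8.6,-5,0],[0,0,0]],[15,[8.6,-5,0],[0,0,0]]]'
python3 -m pendant '[[15,[1.7,-1,0],[0,0,0]],[15,[3.4,-2,0],[0,0,0]],[15,[5.2,-3,0],[0,0,0]],[15,[6.9,-4,0],[0,0,0]],[15,[8.6,-5,0],[0,0,0]],[15,[8.6,-5,0],[0,0,0]]]'
```

```text
time: 14.98
ee_pos: [0.4648, 0.187, 0.0341]
tcp_rot: [179.9, 0.1, 150.0]
wrist_force: [-0.1, -0.7, -2.6]
opening: 0.0209
time: 15.72
ee_pos: [0.4735, 0.1819, 0.0341]
tcp_rot: [179.9, 0.1, 150.0]
wrist_force: [-0.6, 0.4, -3.8]
opening: 0.021
```

```bash
python3 -m pendant '[[15,[0.9,-0.5,0],[0,0,0]],[15,[1.7,-1,0],[0,0,0]],[15,[2.6,-1.5,0],[0,0,0]],[15,[3.0,-1.7,0],[0,0,0]]]' | grep -E 'pos|force'
python3 - <<'E'
from h import *
p=camera('side'); t=proj(p,[.59,.114,.052]).astype(int); cv2.imwrite('pics/f2.png',cv2.resize(p['img'][t[1]-40:t[1]+40,t[0]-50:t[0]+50,::-1],None,fx=5,fy=5,interpolation=cv2.INTER_CUBIC))
E
```

```text
ee_pos: [0.4759, 0.1804, 0.0339]
wrist_force: [-4.6, 2.8, -2.5]
```

View pics/f2.png

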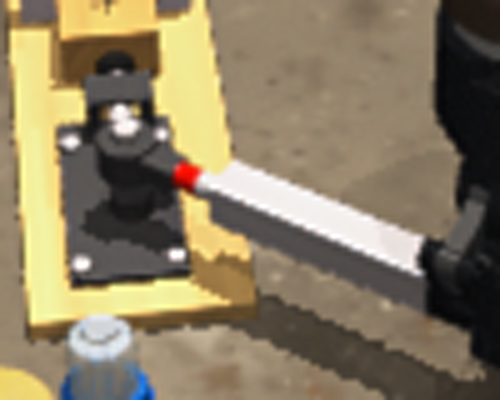

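The side crop shows the rod inside the bar, the mouth at (205,180) beside the red ring. An opposing axial force of about 5 N has appeared near 33 mm depth. I'll press one more millimetre to check that this is the bottom.

```bash
python3 -m pendant '[[15,[0.5,-0.3,0],[0,0,0]],[15,[0.9,-0.5,0],[0,0,0]],[15,[0.9,-0.5,0],[0,0,0]]]' | grep -E 'pos|force'; python3 -m pendant '[[15,[0.7,-0.4,0],[0,0,0]],[15,[0.7,-0.4,0],[0,0,0]]]' | grep -E 'pos|force'
```

```text
ee_pos: [0.4759, 0.1803, 0.0338]
wrist_force: [-6.2, 3.5, -1.1]
ee_pos: [0.4759, 0.1803, 0.0338]
wrist_force: [-6.6, 3.1, -1.5]
```

The tool stays put under the extra push and the reaction is axial at about 7 N, so the bar has bottomed (depth near 34 mm). Computing the swing arc.

```bash
cat > arc.py <<'E'
import sys
from h import *
# args: relative angles a b step ; pivot fixed
P=np.array([.6524,.0791]); o=get_obs(); g=np.array(o['ee_pos'][:2]); v=g-P
print('r',np.hypot(*v).round(4),'vec ang',np.degrees(np.arctan2(v[1],v[0])).round(2),'yaw',round(o['tcp_rot'][2],2),'F',np.round(o['wrist_force'],1),'M',np.round(o['torque'],2))
a,b,s=map(float,sys.argv[1:4]); G=o['opening']
for t in np.arange(a,b+.01,s):
    c,S=np.cos(np.radians(t)),np.sin(np.radians(t)); d=(P+np.array([c*v[0]-S*v[1],S*v[0]+c*v[1]])-g)*1000
    print(f'[15,[{d[0]:.1f},{d[1]:.1f},0],[0,0,{t:g}]]',end=',')
E
python3 arc.py 2 36 2
```

```text
r 0.2035 vec ang 150.16 yaw 150.05 F [-6.6  3.1 -1.5] M [ 0.52  0.95 -0.03]
[15,[-3.4,-6.2,0],[0,0,2]],[15,[-6.6,-12.6,0],[0,0,4]],[15,[-9.6,-19.0,0],[0,0,6]],[15,[-12.4,-25.6,0],[0,0,8]],[15,[-14.9,-32.2,0],[0,0,10]],[15,[-17.2,-38.9,0],[0,0,12]],[15,[-19.2,-45.7,0],[0,0,14]],[15,[-21.1,-52.6,0],[0,0,16]],[15,[-22.6,-59.5,0],[0,0,18]],[15,[-24.0,-66.5,0],[0,0,20]],[15,[-25.1,-73.5,0],[0,0,22]],[15,[-25.9,-80.6,0],[0,0,24]],[15,[-26.5,-87.6,0],[0,0,26]],[15,[-26.9,-94.7,0],[0,0,28]],[15,[-27.0,-101.8,0],[0,0,30]],[15,[-26.8,-108.9,0],[0,0,32]],[15,[-26.4,-116.0,0],[0,0,34]],[15,[-25.8,-123.1,0],[0,0,36]],
```

Swing in a first small part, then on to 20°.

```bash
python3 -m pendant '[[15,[-1.7,-3.1,0],[0,0,1]],[15,[-3.4,-6.2,0],[0,0,2]],[15,[-6.6,-12.6,0],[0,0,4]],[15,[-9.6,-19,0],[0,0,6]],[15,[-12.4,-25.6,0],[0,0,8]],[15,[-14.9,-32.2,0],[0,0,10]],[15,[-17.2,-38.9,0],[0,0,12]],[15,[-19.2,-45.7,0],[0,0,14]],[15,[-21.1,-52.6,0],[0,0,16]],[15,[-22.6,-59.5,0],[0,0,18]],[15,[-24,-66.5,0],[0,0,20]],[15,[-24,-66.5,0],[0,0,20]]]'; python3 arc.py 3 48 3
```

```text
time: 18.4
ee_pos: [0.4521, 0.1144, 0.034]
tcp_rot: [179.8, -0.2, 170.2]
wrist_force: [-0.9, 6.9, -3.5]
opening: 0.0212
r 0.2034 vec ang 170.01 yaw 170.18 F [-0.9  6.9 -3.5] M [1.52 0.12 0.89]
[15,[-1.6,-10.5,0],[0,0,3]],[15,[-2.6,-21.1,0],[0,0,6]],[15,[-3.1,-31.8,0],[0,0,9]],[15,[-3.0,-42.4,0],[0,0,12]],[15,[-2.3,-53.0,0],[0,0,15]],[15,[-1.1,-63.6,0],[0,0,18]],[15,[0.7,-74.1,0],[0,0,21]],[15,[3.0,-84.5,0],[0,0,24]],[15,[5.8,-94.8,0],[0,0,27]],[15,[9.2,-104.9,0],[0,0,30]],[15,[13.1,-114.8,0],[0,0,33]],[15,[17.5,-124.5,0],[0,0,36]],[15,[22.4,-133.9,0],[0,0,39]],[15,[27.8,-143.1,0],[0,0,42]],[15,[33.7,-152.0,0],[0,0,45]],[15,[40.1,-160.5,0],[0,0,48]],
```

Resistance is about 7 N tangential, the spring working as expected. Continuing to about 68°.

```bash
python3 -m pendant '[[15,[-1.6,-10.5,0],[0,0,3]],[15,[-2.6,-21.1,0],[0,0,6]],[15,[-3.1,-31.8,0],[0,0,9]],[15,[-3,-42.4,0],[0,0,12]],[15,[-2.3,-53,0],[0,0,15]],[15,[-1.1,-63.6,0],[0,0,18]],[15,[0.7,-74.1,0],[0,0,21]],[15,[3,-84.5,0],[0,0,24]],[15,[3,-84.5,0],[0,0,24]]]'|grep -E 'pos|rot|force'; python3 arc.py 3 24 3
```

```text
ee_pos: [0.4554, 0.0308, 0.034]
tcp_rot: [179.7, -0.1, -165.6]
wrist_force: [0.6, 11.4, -3.2]
r 0.2028 vec ang -166.23 yaw -165.63 F [ 0.6 11.4 -3.2] M [2.13 0.03 1.32]
[15,[2.8,-10.2,0],[0,0,3]],[15,[6.1,-20.3,0],[0,0,6]],[15,[10.0,-30.2,0],[0,0,9]],[15,[14.3,-39.9,0],[0,0,12]],[15,[19.2,-49.3,0],[0,0,15]],[15,[24.6,-58.5,0],[0,0,18]],[15,[30.4,-67.4,0],[0,0,21]],[15,[36.7,-76.0,0],[0,0,24]],
```

```bash
python3 -m pendant '[[15,[2.8,-10.2,0],[0,0,3]],[15,[6.1,-20.3,0],[0,0,6]],[15,[10,-30.2,0],[0,0,9]],[15,[14.3,-39.9,0],[0,0,12]],[15,[19.2,-49.3,0],[0,0,15]],[15,[24.6,-58.5,0],[0,0,18]],[15,[30.4,-67.4,0],[0,0,21]],[15,[36.7,-76,0],[0,0,24]],[15,[36.7,-76,0],[0,0,24]]]'|grep -E 'pos|rot|force'; python3 arc.py 2 16 2
```

```text
ee_pos: [0.4921, -0.0454, 0.0338]
tcp_rot: [179.7, -0.1, -141.6]
wrist_force: [-0.2, 4.2, -3.2]
r 0.203 vec ang -142.15 yaw -141.65 F [-0.2  4.2 -3.2] M [0.6  0.07 0.27]
[15,[4.4,-5.5,0],[0,0,2]],[15,[9.1,-10.9,0],[0,0,4]],[15,[13.9,-16.1,0],[0,0,6]],[15,[18.9,-21.1,0],[0,0,8]],[15,[24.1,-25.9,0],[0,0,10]],[15,[29.4,-30.6,0],[0,0,12]],[15,[34.9,-35.1,0],[0,0,14]],[15,[40.5,-39.4,0],[0,0,16]],
```

```bash
python3 -m pendant '[[15,[2.2,-2.8,0],[0,0,1]],[15,[4.4,-5.5,0],[0,0,2]],[15,[6.7,-8.2,0],[0,0,3]],[15,[9.1,-10.9,0],[0,0,4]],[15,[11.5,-13.5,0],[0,0,5]],[15,[13.9,-16.1,0],[0,0,6]],[15,[16.4,-18.6,0],[0,0,7]],[15,[18.9,-21.1,0],[0,0,8]],[15,[18.9,-21.1,0],[0,0,8]]]'|grep -E 'pos|rot|force'; python3 arc.py 1 8 1;python3 - <<'E'
from h import *
for c in ['scene','side']:
    p=camera(c)
    for l in ['blank','handle_tip']: print(c,l,[np.round(d['position'],4).tolist() for d in pinpoint(p,l)[:1]])
E
```

```text
ee_pos: [0.5116, -0.067, 0.034]
tcp_rot: [179.7, -0.1, -133.7]
wrist_force: [4.6, -3.0, -3.4]
r 0.2029 vec ang -133.94 yaw -133.68 F [ 4.6 -3.  -3.4] M [-0.6  -0.74 -0.56]
[15,[2.6,-2.4,0],[0,0,1]],[15,[5.2,-4.8,0],[0,0,2]],[15,[7.8,-7.2,0],[0,0,3]],[15,[10.5,-9.5,0],[0,0,4]],[15,[13.3,-11.7,0],[0,0,5]],[15,[16.0,-13.9,0],[0,0,6]],[15,[18.9,-16.1,0],[0,0,7]],[15,[21.7,-18.2,0],[0,0,8]],scene blank [[0.679, -0.0521, 0.0099]]
scene handle_tip []
side blank [[0.6762, -0.0511, 0.0143]]
side handle_tip [[0.5911, 0.0162, 0.0501]]
```

Past the dead point: the handle now pulls the bar forward at about 5 N. Following it to the stop.

```bash
python3 -m pendant '[[15,[1.3,-1.2,0],[0,0,0.5]],[15,[2.6,-2.4,0],[0,0,1]],[15,[3.9,-3.6,0],[0,0,1.5]],[15,[5.2,-4.8,0],[0,0,2]],[15,[6.5,-6,0],[0,0,2.5]],[15,[7.8,-7.2,0],[0,0,3]],[15,[7.8,-7.2,0],[0,0,3]]]'|grep -E 'pos|rot|force'; python3 arc.py 1 4 1
```

```text
ee_pos: [0.5189, -0.0737, 0.0339]
tcp_rot: [179.7, -0.1, -130.6]
wrist_force: [0.2, -0.0, -3.9]
r 0.2029 vec ang -131.14 yaw -130.65 F [ 0.2 -0.  -3.9] M [-0.01  0.03  0.02]
[15,[2.7,-2.3,0],[0,0,1]],[15,[5.4,-4.6,0],[0,0,2]],[15,[8.2,-6.8,0],[0,0,3]],[15,[11.0,-8.9,0],[0,0,4]],
```

```bash
python3 -m pendant '[[15,[1.4,-1.2,0],[0,0,0.5]],[15,[2.7,-2.3,0],[0,0,1]],[15,[2.7,-2.3,0],[0,0,1]]]'|grep -E 'pos|rot|force'; python3 -m pendant '[[15,[1.4,-1.1,0],[0,0,0.5]],[15,[2.7,-2.3,0],[0,0,1]],[15,[2.7,-2.3,0],[0,0,1]]]'|grep -E 'pos|rot|force';  python3 arc.py 1 2 1
```

```text
ee_pos: [0.5216, -0.0761, 0.0338]
tcp_rot: [179.7, -0.1, -129.6]
wrist_force: [-0.5, 0.8, -3.7]
ee_pos: [0.5243, -0.0782, 0.0338]
tcp_rot: [179.6, -0.1, -128.6]
wrist_force: [-0.8, 1.6, -3.3]
r 0.2028 vec ang -129.14 yaw -128.61 F [-0.8  1.6 -3.3] M [0.31 0.06 0.15]
[15,[2.8,-2.2,0],[0,0,1]],[15,[5.6,-4.4,0],[0,0,2]],
```

```bash
python3 -m pendant '[[15,[1.4,-1.1,0],[0,0,0.5]],[15,[2.1,-1.7,0],[0,0,0.8]],[15,[2.1,-1.7,0],[0,0,0.8]]]'|grep -E 'pos|rot|force';  python3 arc.py -2 -1 1
python3 - <<'E'
from h import *
out=[]
for c in ['scene','side']:
    p=camera(c); 
    for l in ['blank','clamp_pivot']: print(c,l,[np.round(d['position'],4).tolist() for d in pinpoint(p,l)[:1]])
    t=proj(p,[.63,.02,.05]).astype(int); out.append(cv2.resize(p['img'][t[1]-40:t[1]+40,t[0]-40:t[0]+40,::-1],(390,390),interpolation=cv2.INTER_CUBIC))
cv2.imwrite('pics/f3.png',np.hstack(out))
E
```

```text
ee_pos: [0.5263, -0.0796, 0.0336]
tcp_rot: [179.6, -0.1, -127.8]
wrist_force: [-1.4, 4.6, -3.1]
r 0.2027 vec ang -128.48 yaw -127.78 F [-1.4  4.6 -3.1] M [0.84 0.39 0.51]
[15,[-5.5,4.5,0],[0,0,-2]],[15,[-2.8,2.2,0],[0,0,-1]],scene blank [[0.6817, -0.0498, 0.0127]]
scene clamp_pivot [[0.6551, 0.0813, 0.0538]]
side blank [[0.6741, -0.0474, 0.0175]]
side clamp_pivot [[0.6505, 0.0802, 0.0493]]
```

View pics/f3.png

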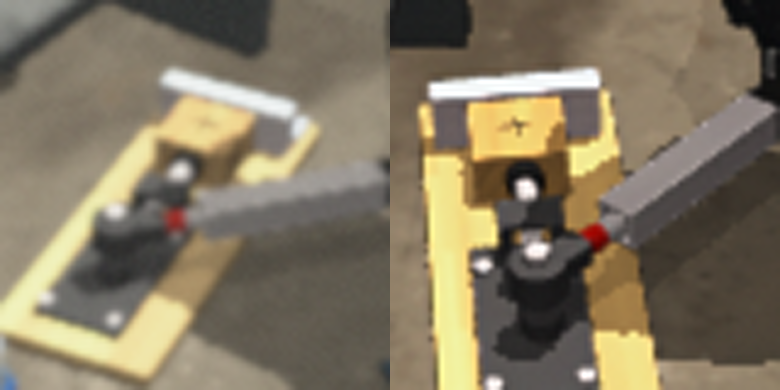

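The crops show the blank flush against the fence, the plunger on it, and the handle swung toward the bar at (600,235). The stop feels firm. I'll centre the bar in its slack and pull it off.

```bash
python3 -m pendant '[[15,[-2.6,2.1,0],[0,0,-1.1]],[15,[-5.2,4.2,0],[0,0,-2.3]],[15,[-5.2,4.2,0],[0,0,-2.3]]]'|grep -E 'pos|rot|force'; python3 -m pendant '[[15,[-0.7,-0.8,0],[0,0,0]],[15,[-1.9,-2.3,0],[0,0,0]],[15,[-3.2,-3.8,0],[0,0,0]],[15,[-5.2,-6.1,0],[0,0,0]],[15,[-7.1,-8.4,0],[0,0,0]],[15,[-7.1,-8.4,0],[0,0,0]]]'|grep -E 'pos|rot|force'
```

```text
ee_pos: [0.5211, -0.0756, 0.0339]
tcp_rot: [179.6, -0.1, -130.1]
wrist_force: [-0.4, -0.3, -3.5]
ee_pos: [0.5139, -0.0842, 0.0339]
tcp_rot: [179.6, -0.1, -130.2]
wrist_force: [-0.3, -0.2, -3.5]
```

Sliding freely. Pulling fully off, then lifting.

```bash
python3 -m pendant '[[15,[-3.2,-3.8,0],[0,0,0]],[15,[-6.4,-7.6,0],[0,0,0]],[15,[-9.7,-11.5,0],[0,0,0]],[15,[-12.9,-15.3,0],[0,0,0]],[15,[-16.1,-19.1,0],[0,0,0]],[15,[-19.4,-22.9,0],[0,0,0]],[15,[-22.6,-26.7,0],[0,0,0]],[15,[-25.8,-30.6,0],[0,0,0]],[15,[-29,-34.4,0],[0,0,0]],[15,[-29,-34.4,0],[0,0,0]]]'|grep -E 'pos|rot|force'
python3 -m pendant '[[15,[0,0,8],[0,0,0]],[15,[0,0,25],[0,0,0]],[15,[0,0,50],[0,0,0]],[15,[0,0,80],[0,0,0]],[15,[0,0,105],[0,0,0]],[15,[0,0,110],[0,0,0]]]'|grep -E 'time|pos|rot|force'
python3 - <<'E'
from h import *
out=[]
for c in ['scene','side']:
    p=camera(c)
    for l in ['blank','handle_tip','bar_rest','bar_mouth','bar_grip']: print(c,l,[np.round(d['position'],4).tolist() for d in pinpoint(p,l)[:1]])
E
```

```text
ee_pos: [0.4847, -0.1189, 0.0339]
tcp_rot: [179.6, -0.1, -130.2]
wrist_force: [0.5, 0.4, -3.9]
time: 27.5
ee_pos: [0.4858, -0.119, 0.1467]
tcp_rot: [179.9, 0.0, -130.2]
wrist_force: [-0.3, 0.4, -3.2]
scene blank [[0.5824, -0.0094, 0.164]]
scene handle_tip [[0.5968, 0.0108, 0.0498]]
scene bar_rest [[0.4989, 0.3624, 0.0005]]
scene bar_mouth [[0.5805, -0.0102, 0.1618]]
scene bar_grip [[0.4863, -0.1188, 0.1648]]
side blank [[0.6743, -0.0526, 0.0175]]
side handle_tip [[0.594, 0.0133, 0.0517]]
side bar_rest [[0.4975, 0.365, -0.0039]]
side bar_mouth [[0.5787, -0.0025, 0.1614]]
side bar_grip [[0.4807, -0.1205, 0.1582]]
```

The handle tip pins at about (0.595, 0.012), an angle near 230°, which is closed. The blank has moved toward the fence. Carrying the bar back.

```bash
python3 -m pendant '[[15,[0,15,0],[0,0,-1]],[15,[0,45,0],[0,0,-4]],[15,[0,90,0],[0,0,-8]],[15,[0,135,0],[0,0,-12]],[15,[0,180,0],[0,0,-16]],[15,[2,225,0],[0,0,-20]],[15,[4,270,0],[0,0,-24]],[15,[6,315,0],[0,0,-28]],[15,[8,360,0],[0,0,-32]],[15,[9,405,0],[0,0,-36]],[15,[10,440,0],[0,0,-40]],[15,[10.5,465,0],[0,0,-42]],[15,[10.5,478,0],[0,0,-43.5]],[15,[10.5,484,0],[0,0,-43.8]],[15,[10.5,484,-20],[0,0,-43.8]],[15,[10.5,484,-45],[0,0,-43.8]],[15,[10.5,484,-45],[0,0,-43.8]]]'
python3 - <<'E'
from h import *
p=camera('side')
for l in ['bar_rest','bar_mouth','bar_grip']: print(l,[np.round(d['position'],4).tolist() for d in pinpoint(p,l)[:1]])
E
```

```text
time: 30.22
ee_pos: [0.4942, 0.364, 0.0967]
tcp_rot: [179.7, -0.3, -174.0]
wrist_force: [0.0, -0.2, -3.7]
opening: 0.0209
bar_rest []
bar_mouth [[0.6421, 0.3843, 0.1135]]
bar_grip [[0.4932, 0.3632, 0.1121]]
```

```bash
python3 -m pendant '[[15,[2,0.9,-15],[0.3,0.3,0]],[15,[2,0.9,-30],[0.3,0.3,0]],[15,[2,0.9,-45],[0.3,0.3,0]],[15,[2,0.9,-57],[0.3,0.3,0]],[15,[2,0.9,-63],[0.3,0.3,0]],[15,[2,0.9,-66],[0.3,0.3,0]],[15,[2,0.9,-66],[0.3,0.3,0]]]'
python3 -m pendant '[[15,[0,0,-1],[0,0,0]],[15,[0,0,-2],[0,0,0]],[15,[0,0,-3],[0,0,0]],[15,[0,0,-3],[0,0,0]]]'
```

```text
time: 31.3
ee_pos: [0.4977, 0.3663, 0.0343]
tcp_rot: [179.2, -0.3, -174.0]
wrist_force: [-0.5, -0.3, -3.0]
opening: 0.0211
time: 31.8
ee_pos: [0.4976, 0.3663, 0.0312]
tcp_rot: [179.2, -0.3, -174.0]
wrist_force: [-0.5, -0.6, -2.9]
opening: 0.0209
```

```bash
python3 -m pendant '[[15,[-0.7,-0.7,-1],[0.8,0.3,0]],[15,[-1.3,-1.4,-2],[0.8,0.3,0]],[15,[-1.3,-1.4,-3],[0.8,0.3,0]],[15,[-1.3,-1.4,-3.7],[0.8,0.3,0]],[15,[-1.3,-1.4,-3.7],[0.8,0.3,0]]]'
```

```text
time: 32.42
ee_pos: [0.4964, 0.3649, 0.0278]
tcp_rot: [178.4, -0.5, -174.0]
wrist_force: [-1.3, -1.2, -0.5]
opening: 0.0213
```

Weight is coming off, so the bar is touching down. I'll level the roll and settle 0.6 mm more.

```bash
python3 -m pendant '[[15,[0,0,0],[-1,-0.3,0]],[15,[0,0,-0.6],[-1.6,-0.4,0]],[15,[0,0,-0.6],[-1.6,-0.4,0]]]'
python3 -m pendant '[[25,[0,0,0],[0,0,0]],[40,[0,0,0],[0,0,0]],[60,[0,0,0],[0,0,0]],[80,[0,0,0],[0,0,0]],[100,[0,0,0],[0,0,0]],[100,[0,0,0],[0,0,0]],[100,[0,0,0],[0,0,0]],[100,[0,0,0],[0,0,0]]]'
```

```text
time: 32.8
ee_pos: [0.4964, 0.365, 0.0273]
tcp_rot: [-179.9, -0.2, -174.0]
wrist_force: [-0.7, -1.7, 0.6]
opening: 0.021
time: 33.8
ee_pos: [0.4964, 0.365, 0.0273]
tcp_rot: [-179.9, -0.2, -174.0]
wrist_force: [0.7, 0.0, 0.3]
opening: 0.0853
```

```bash
python3 -m pendant '[[100,[0,0,10],[0,0,0]],[100,[0,0,30],[0,0,0]],[100,[0,0,70],[0,0,0]],[100,[0,0,120],[0,0,0]],[100,[0,0,170],[0,0,0]],[100,[0,0,200],[0,0,0]],[100,[0,0,200],[0,0,0]]]'
python3 bar.py
python3 - <<'E'
from h import *
out=[]
for c in ['scene','side']:
    p=camera(c)
    for l in ['blank','handle_tip','yellow_jar','bit_bottle','tile','bar_grip']: print(c,l,[np.round(d['position'],4).tolist() for d in pinpoint(p,l)[:1]])
    out.append(p['img'][100:350,200:450,::-1])
cv2.imwrite('pics/end.png',cv2.resize(np.hstack(out),(800,400)))
E
```

```text
time: 34.67
ee_pos: [0.4972, 0.3656, 0.2319]
tcp_rot: [179.9, 0.1, -174.0]
wrist_force: [0.3, 0.4, -0.5]
opening: 0.0855
[36.3 14.4 20.9 96.3  0.  30.3] [0.4972 0.3656 0.2319]
corr [-0.1  0.1 -0. ]
bar [([0.5004, 0.3682, 0.0369], 0.55, [329.0, 170.0])]
bar_grip [([0.5013, 0.3627, 0.0489], 0.96, [323.0, 173.0])]
bar_mouth [([0.6468, 0.3805, 0.0442], 0.8, [326.0, 288.0])]
bar_rest [([0.4967, 0.365, -0.0003], 0.62, [326.0, 159.0])]
0.66 5008
((0.5154691934585571, 0.3680797219276428), (0.2595878541469574, 0.02318245731294155), 6.3291497230529785)
1346 [0.495898   0.36484147 0.056     ]
scene blank [[0.677, -0.0484, 0.0156]]
scene handle_tip [[0.5963, 0.0149, 0.0526]]
scene yellow_jar []
scene bit_bottle [[0.6499, 0.2116, -0.0039]]
scene tile [[0.4567, 0.037, -0.0024]]
scene bar_grip [[0.4996, 0.3647, 0.0464]]
side blank [[0.6786, -0.0492, 0.0126]]
side handle_tip [[0.5945, 0.0142, 0.051]]
side yellow_jar [[0.6858, 0.281, 0.0007]]
side bit_bottle [[0.6486, 0.2096, -0.0011]]
side tile [[0.4554, 0.0366, -0.0013]]
side bar_grip [[0.4945, 0.3635, 0.041]]
```

View pics/w3.png

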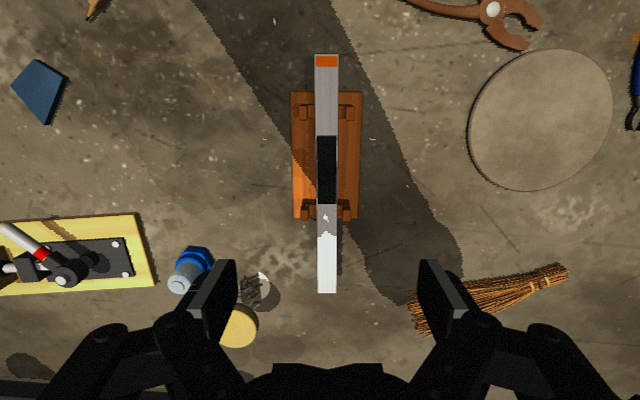

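View pics/end.png

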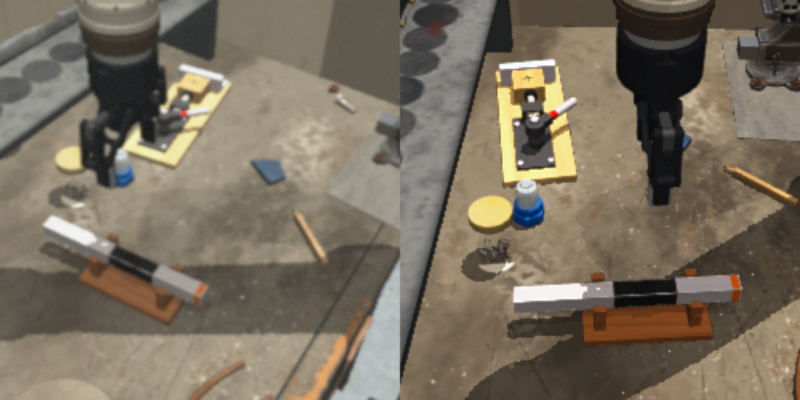

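The bar lies in both notches at (326,170). The handle is closed, the blank is at the fence, the bystanders are in place, and the gripper is clear. Handing in.

```bash
python3 -c "
from workcell import *
print(job_done())"
```

```text
the job is handed in; nothing more can be done
None
```

The blank is clamped against the fence, the bar is back in both notches of its rest, and I handed the job in at about 35 s.

- **Bar onto the handle:** I gripped the bar at its sleeve and slid it over the stub until it bottomed. It stopped at roughly 34 mm depth with an axial push of about 7 N.
- **Swing and stop:** The resistance peaked at about 11 N at the wrist, then reversed past the dead point as the clamp snapped shut. A light push of about 5 N then met the stop. The bar pulled off freely.
- **Final checks:**
  - The handle tip pinned at the closed angle, about 230° in world axes.
  - The images show the blank flush against the fence.
  - The bar lay within about 1–2 mm of its original place.
  - The tile and bottle were where they started in both fixed cameras. The jar was found only in the side camera, because the scene camera missed it, but it shows in place in the pictures.
- **What went wrong or disagreed:**
  - One early free-space move ran the last joint to the end of its range and stopped short. I re-planned with the opposite wrist orientation.
  - The blank's pinpointed position varied by up to about 8 mm between readings, so I judged it seated from the pictures and the feel of the stop.

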